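# Advance the watering dial one click and start it

## Task

The garden-watering controller lies face up on the shed bench. With a fingertip, turn its big knurled dial one click clockwise (seen from above), into the next position and no further, then push the round start button all the way down and let it go. Grip nothing: the controller stays where it lies, and the tools around it are left alone.

Things in the scene. Friction and masses are not known exactly. Their poses are not given: they have to be found in the camera images.
- controller: Flat plastic box, 150 mm (its x) by 220 mm (its y) by 55 mm high, 1.1 to 1.8 kg, loose on four rubber feet on the bench. Origin: centre of the underside; z up. It carries the dial and the start button on its flat top face.
- dial_top (a point): Centre of the dial's top face, on its upright axis; axes as the controller's (it does not turn with the dial). Dial: black disc, 90 mm across, with a knurled rim (upright ribs standing out 1.5 mm) 2 to 18 mm above the box's face, at y = +40 mm on the controller. Its top is flat and free all over, with a flush white pointer line; flush white marks on the box show the three positions.
- dial (a joint): Dial angle in rad, growing clockwise seen from above. Detents: 0 (start; pointer to the controller's +x), 0.70 (next), 1.40 (last); stops 0.12 beyond the ends. A spring pulls it to the nearest: from 0 it snaps on by itself past 0.36, and past 1.06 goes on to the last. Takes about 0.07 N m (2.5 N at 28 mm from the axis) to click over: press about 8 N on the plastic to drag it by friction.
- start_top (a point): Centre of the top of the start button: a white round push button of 28 mm diameter in a grey collar, on the box's face at y = -65 mm in the controller's frame. Pressed straight down.
- start (a joint): Travel of the start button in m: 0 released, 0.006 fully down; it springs back, fully down takes 5 N.
- block_center (a point): Centre of a wooden sanding block, 110 x 60 x 34 mm, loose beside the controller; leave alone.
- clamp_center (a point): Centre of a red spring clamp, about 155 x 85 x 18 mm, lying loose beside the controller; leave alone.
- square_center (a point): Middle of the blade of a steel combination square lying loose beyond the controller (its +x side): blade 25 x 250 mm, head and its brass nut up to 32 mm high; leave alone.

How it is judged:
By the outcome, as a careful person would: the job done as asked, in the order asked, and still so for the second after the job is handed in, with the robot touching nothing.
It also fails if it takes over 42 s, if anything falls off the work surface, if the arm or the gripper's body presses on something with over 40 N, if the wrist force passes 120 N, or if a joint passes its speed limit or range.

## Robot

A 7-joint arm with a two-finger parallel gripper is mounted at the origin on the work surface. World frame = base frame: x ahead of the robot, y to its left, z up, the work surface at z = 0. Lengths are in m, angles in rad, forces in N, time in s.
With the tool pointing down it reaches from about 0.425 to 0.875 m from the base axis. Payload 8.4 kg.
Tool frame: the origin (TCP) lies between the finger pads; the fingertips stand 22 mm ahead of it and the grasp point (between the pads) lies 3 mm ahead of it; z points along the fingers, y is the line along which they close (so a half turn about z gives the same grasp; the last joint's range is limited). The gripper opens to 85 mm and grips with 20 to 120 N. Pads are 22 mm wide; open, the fingers measure 114 mm over their backs; the gripper's body (76 mm by 85 mm) begins 54 mm behind the grasp point. The pads swing forward as they close: fully open they stand 13 mm farther back than shut.
Start: joints at [-1.232, 0.333, 0.04, 1.465, -0.013, 1.343, -0.059], TCP at [0.276, 0.589, 0.253] pointing down, gripper open.
Joint ranges: [-2.58, 2.58], [-0.38, 2.09], [-1.3, 1.39], [0.25, 2.4], [-1.5, 4.64], [0.08, 2.09], [-2.65, 2.65]. Speed limits (rad/s): [2.22, 2.22, 2.79, 2.79, 3.14, 3.14, 3.14].

## Interface

Orientations are given as a unit quaternion [w, x, y, z].
In Python, from cell import bot gives the robot as it stands.
- The arm moves only by the tool jog_arm, never from a script. Its argument "steps" is a list of rows, each an object with "xyz": the shift along the tool's x, y, z in m, a list of three; "dr": the turn, a rotation vector about the tool's x, y, z in rad, a list of three; "gripper": the opening, from 0 (shut) to 1 (fully open). In form: [{"xyz": [x, y, z], "dr": [ax, ay, az], "gripper": gripper}, ...]. A call has 1 to 20 rows; each row shifts and turns the commanded pose from where the row before left it, along the tool's axes as they then stand; what a row does not reach is not made up. A row lasts 1/8 s, in which the tool goes at most 62.5 mm and 10.7 degrees, less where a joint would pass 70% of its speed; a pose out of reach is approached as far as the arm can. A call is refused whole if a number of a shift passes 0.0625 or a number of a turn 0.188, either way. A call with a gripper value outside its range is refused whole. The fingers move at their own pace and stop on an object; the grip force is fixed at half the most. Time passes only in rows, so rows that do not move let the fingers close. It gives the time, the measured TCP pose, the force, the opening and the grip force at its end, in the units of the state.
- bot.observe(): the state, without advancing time (a new reading comes with each control period).
- bot.snapshot(name): name is "scene" or "top" or "wrist"; returns a dict with "image" (420x560x3 uint8, red, green, blue), "intrinsics" (3x3 intrinsics, pixels), "extrinsics" (4x4, takes a point from world to camera coordinates). Camera axes: x right, y down, z forward; pixel columns grow to the right and rows downward; lengths in m; the calibration is good to about 2 mm. A picture is of the moment at which its call begins. There is no depth.
- bot.finish_job(): hands the job in; it is judged then, once.
The state is a dict: "clock": time; "joint_positions": joint angles; "joint_velocities": joint speeds; "joint_efforts": joint torques, N m; "tcp_pos": TCP position; "tool_rot": TCP orientation; "force": force on the tool from outside, world axes, zero at the start; "moment": the same for the moment, N m; "finger_gap": finger opening in m; "grasp_force": force on a finger pad.
Only numpy, scipy, OpenCV 4.12 (cv2) and the standard library are available. Lean on these libraries where they do the work, as an engineer would, in place of code of your own. Each camera call takes 0.05 s, during which the arm holds its last target. There are 200 camera calls.

## Working session

There is one attempt and no reset: what is moved stays moved. The work goes in short steps, Python scripts to look and compute and a tool call to move; the robot and the scene stay as the last step left them, time stands still between calls to the robot, and variables do not carry over. Pictures are saved under pics/ and viewed, at most 10 in all, crops included, and the job is handed in when it is done.

Besides the shell and the picture viewer there is one more tool, called after ">>>" as a command line: name --argument value ..., lists and objects as JSON in quotes. jog_arm: Moves the arm, as the interface text tells. Its arguments: {"type":"object","properties":{"steps":{"type":"array"}},"required":["steps"]}

```bash
mkdir -p pics; python3 - <<'E'
from cell import bot
import cv2,pickle
o=bot.observe();print(o)
d={}
for n in("scene","top","wrist"):
    s=bot.snapshot(n);d[n]=s;cv2.imwrite(f"pics/{n}0.png",s["image"][:,:,::-1])
pickle.dump(d,open("s0.pkl","wb"))
E
```

```text
{'clock': 0.0, 'joint_positions': array([-1.23219509,  0.33391101,  0.03984462,  1.46627598, -0.01340348,
        1.34329707, -0.05852574]), 'joint_velocities': array([-4.28398225e-04,  2.08234765e-03,  4.12101796e-05,  6.19868192e-04,
       -1.64233711e-03,  3.43965017e-04, -2.30632315e-04]), 'joint_efforts': array([-1.68590577e-05, -6.58561707e+01,  1.36561241e+00, -4.05545068e+01,
        1.68087543e-02,  1.28452500e-02,  1.83729350e-05]), 'tcp_pos': array([0.27539449, 0.58830998, 0.25241846]), 'tool_rot': array([-1.28604450e-04,  2.17164462e-01,  9.76134691e-01, -8.02637194e-04]), 'force': array([-0.38978988, -0.1311561 ,  0.52719217]), 'moment': array([ 0.00517058, -0.04182642,  0.02841523]), 'grasp_force': 0.0, 'finger_gap': 0.08515182374029093}
```

View pics/top0.png

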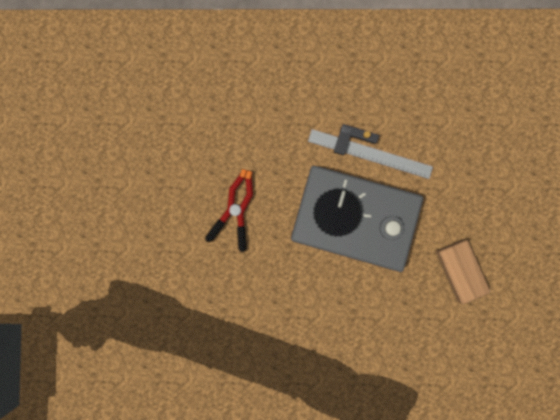

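View pics/scene0.png

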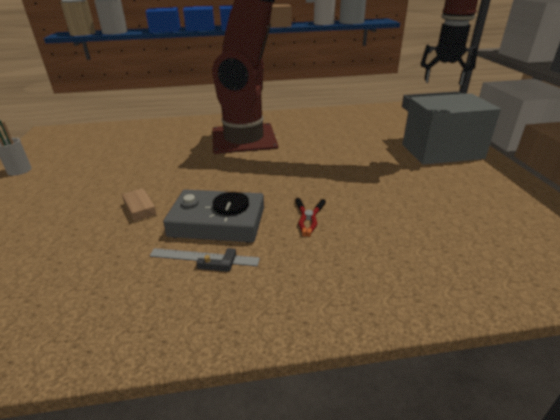

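The top view shows the dial at about (338,212) with its pointer up, the button at (393,228), the clamp to the left, the block to the lower right and the square above. Next I measure the positions.

```bash
cat > h.py <<'E'
import numpy as np,cv2
def ray(s,uv,z):
    K,E=s["intrinsics"],s["extrinsics"];R,t=E[:3,:3],E[:3,3]
    c=-R.T@t;d=R.T@np.linalg.solve(K,[uv[0],uv[1],1.]);return c+d*(z-c[2])/d[2]
def blobs(mask,amin):
    cs,_=cv2.findContours(mask.astype(np.uint8),cv2.RETR_EXTERNAL,cv2.CHAIN_APPROX_NONE)
    return sorted([c for c in cs if cv2.contourArea(c)>amin],key=cv2.contourArea,reverse=True)
E
python3 - <<'E'
import pickle;from h import *
d=pickle.load(open("s0.pkl","rb"));s=d["top"];im=s["image"].astype(int)
roi=np.zeros(im.shape[:2],bool);roi[155:280,285:430]=1
mx,mn=im.max(2),im.min(2)
for n,m,a,z in(("box",(mx-mn<30)&(im[:,:,2]>50)|(mx<45),1500,.055),("dark",mx<45,500,.074),("white",mn>140,5,.06)):
    for c in blobs(m&roi,a)[:6]:
        (x,y),(w,h),an=cv2.minAreaRect(c);(cx,cy),r=cv2.minEnclosingCircle(c)
        print(n,cv2.contourArea(c),(x,y),(w,h),an,"circ",cx,cy,r,ray(s,(x,y),z).round(4))
        if n=="box":print([ray(s,p,.055).round(4)[:2] for p in cv2.boxPoints(((x,y),(w,h),an))])
K,E=s["intrinsics"],s["extrinsics"];print(K[0,0],(-E[:3,:3].T@E[:3,3]))
E
```

```text
box 9133.0 (357.3011474609375, 217.8413543701172) (118.0111312866211, 79.8833236694336) 15.751175880432129 circ 357.0508728027344 217.6637725830078 69.11073303222656 [ 0.5318 -0.1048  0.055 ]
[array([0.4893, 0.0216]), array([ 0.6338, -0.0187]), array([ 0.5743, -0.2312]), array([ 0.4311, -0.1898])]
dark 1473.0 (338.0, 212.0) (44.0, 46.0) 90.0 circ 337.7272644042969 212.13636779785156 23.300561904907227 [ 0.5424 -0.0669  0.074 ]
white 548.0 (394.1081237792969, 160.8590087890625) (74.41259002685547, 10.8977632522583) 16.927513122558594 circ 393.0 164.5 37.232479095458984 [ 0.6385 -0.173   0.06  ]
white 138.0 (392.50006103515625, 228.00003051757812) (13.435027122497559, 13.435027122497559) 45.0 circ 392.3571472167969 228.0 7.029556751251221 [ 0.5133 -0.1693  0.06  ]
white 10.0 (361.8077087402344, 194.9615020751953) (2.4961509704589844, 5.824352264404297) 56.3099365234375 circ 361.5 194.5 2.9155757427215576 [ 0.5744 -0.1126  0.06  ]
white 9.0 (344.5, 183.0) (2.2135939598083496, 6.008327484130859) 18.43494987487793 circ 344.5 183.0 3.0414812564849854 [ 0.5967 -0.0804  0.06  ]
white 6.0 (367.0000305175781, 215.50001525878906) (6.063390731811523, 1.9402848482131958) 14.03624439239502 circ 367.0 215.5 3.0414812564849854 [ 0.5362 -0.1222  0.06  ]
505.5688275913074 [0.53429205 0.02105517 1.00401352]
```

>>> jog_arm --steps '[{"xyz":[-0.0357,-0.0329,0.008],"dr":[0,0,0],"gripper":0},{"xyz":[-0.0357,-0.0329,0.008],"dr":[0,0,0],"gripper":0},{"xyz":[-0.0357,-0.0329,0.008],"dr":[0,0,0],"gripper":0},{"xyz":[-0.0357,-0.0329,0.008],"dr":[0,0,0],"gripper":0},{"xyz":[-0.0357,-0.0329,0.008],"dr":[0,0,0],"gripper":0},{"xyz":[-0.0357,-0.0329,0.008],"dr":[0,0,0],"gripper":0},{"xyz":[-0.0357,-0.0329,0.008],"dr":[0,0,0],"gripper":0},{"xyz":[-0.0357,-0.0329,0.008],"dr":[0,0,0],"gripper":0},{"xyz":[-0.0357,-0.0329,0.008],"dr":[0,0,0],"gripper":0},{"xyz":[-0.0357,-0.0329,0.008],"dr":[0,0,0],"gripper":0},{"xyz":[-0.0357,-0.0329,0.008],"dr":[0,0,0],"gripper":0},{"xyz":[-0.0357,-0.0329,0.008],"dr":[0,0,0],"gripper":0},{"xyz":[-0.0357,-0.0329,0.008],"dr":[0,0,0],"gripper":0},{"xyz":[-0.0357,-0.0329,0.008],"dr":[0,0,0],"gripper":0},{"xyz":[0,0,0],"dr":[0,0,0.131],"gripper":0},{"xyz":[0,0,0],"dr":[0,0,0.131],"gripper":0},{"xyz":[0,0,0],"dr":[0,0,0.131],"gripper":0},{"xyz":[0,0,0],"dr":[0,0,0.131],"gripper":0},{"xyz":[0,0,0],"dr":[0,0,0.131],"gripper":0},{"xyz":[0,0,0],"dr":[0,0,0.131],"gripper":0}]'

```text
clock: 2.65
tcp_pos: [0.5327, -0.0403, 0.1412]
tool_rot: [-0.0, 0.576, 0.817, -0.0]
force: [0.3, -0.3, 0.3]
finger_gap: 0.0003
grasp_force: 0.0
```

```bash
cat > st.py <<'E'
from cell import bot
import numpy as np
from scipy.spatial.transform import Rotation as Ro
def st():
    o=bot.observe();w,x,y,z=o["tool_rot"];R=Ro.from_quat([x,y,z,w]).as_matrix()
    print("t",round(o["clock"],2),"p",o["tcp_pos"].round(4),"xang",np.degrees(np.arctan2(R[1,0],R[0,0])).round(2),"z",R[:,2].round(3),"F",o["force"].round(2),"q",o["joint_positions"].round(2),"gap",o["finger_gap"]);return o,R
E
python3 - <<'E'
from st import *;import cv2,pickle
o,R=st();s=bot.snapshot("wrist");cv2.imwrite("pics/w1.png",s["image"][:,:,::-1]);pickle.dump(s,open("w1.pkl","wb"))
for t in([.5424,-.0669],[.5133,-.1693]):print(R.T@(np.array(t+[o["tcp_pos"][2]])-o["tcp_pos"]))
E
```

```text
t 2.65 p [ 0.5327 -0.0403  0.1412] xang 109.64 z [-0. -0. -1.] F [ 0.32 -0.28  0.33] q [-0.58  0.21  0.65  1.91 -0.15  1.07  0.47] gap 0.00026354570320315837
[-2.82637016e-02  1.66539977e-04 -3.28593547e-06]
[-1.14928987e-01 -6.16533444e-02  1.05990796e-05]
```

View pics/w1.png

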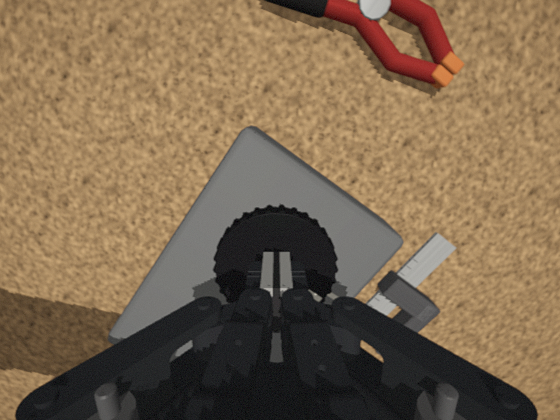

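The wrist view shows the dial circle centred near (276,266), with the shut fingertips just over its near half. I descend to just above it.

>>> jog_arm --steps '[{"xyz":[0,0,0.02],"dr":[0,0,0],"gripper":0},{"xyz":[0,0,0.018],"dr":[0,0,0],"gripper":0},{"xyz":[0,0,0.002],"dr":[0,0,0],"gripper":0},{"xyz":[0,0,0],"dr":[0,0,0],"gripper":0}]'

```text
clock: 3.2
tcp_pos: [0.533, -0.0405, 0.1014]
tool_rot: [-0.0, 0.574, 0.819, -0.0]
force: [0.4, 0.4, 0.2]
finger_gap: -0.0001
grasp_force: 0.0
```

```bash
python3 - <<'E'
from st import *;from h import *;import pickle
s=pickle.load(open("w1.pkl","rb"));c=ray(s,(275.7,266.3),.074);e=ray(s,(337,266.3),.074);print(c,np.linalg.norm(c-e))
o,R=st();print(R.T@(c-o["tcp_pos"]))
E
```

```text
[ 0.54046996 -0.06453313  0.074     ] 0.04333223395802055
t 3.2 p [ 0.533  -0.0405  0.1014] xang 109.89 z [-0. -0. -1.] F [0.41 0.43 0.19] q [-0.56  0.27  0.64  1.95 -0.19  0.99  0.51] gap -0.00011167905874961029
[-0.02510506 -0.00109841  0.02739461]
```

>>> jog_arm --steps '[{"xyz":[0,0,0.002],"dr":[0,0,0],"gripper":0},{"xyz":[0,0,0.002],"dr":[0,0,0],"gripper":0},{"xyz":[0,0,0],"dr":[0,0,0],"gripper":0}]'

```text
clock: 3.58
tcp_pos: [0.5329, -0.0404, 0.0974]
tool_rot: [0.0, 0.574, 0.819, 0.0]
force: [0.4, 0.0, -0.2]
finger_gap: 0.0001
grasp_force: 0.0
```

>>> jog_arm --steps '[{"xyz":[0,0,0.001],"dr":[0,0,0],"gripper":0},{"xyz":[0,0,0.001],"dr":[0,0,0],"gripper":0},{"xyz":[0,0,0],"dr":[0,0,0],"gripper":0}]'

```text
clock: 3.95
tcp_pos: [0.5329, -0.0404, 0.0953]
tool_rot: [-0.0, 0.574, 0.819, -0.0]
force: [-1.0, -0.3, -0.0]
finger_gap: 0.0001
grasp_force: 0.0
```

>>> jog_arm --steps '[{"xyz":[0,0,0.001],"dr":[0,0,0],"gripper":0},{"xyz":[0,0,0],"dr":[0,0,0],"gripper":0}]'

```text
clock: 4.2
tcp_pos: [0.5335, -0.0403, 0.0951]
tool_rot: [0.0, 0.574, 0.819, 0.0]
force: [-1.9, 0.8, 6.6]
finger_gap: -0.0003
grasp_force: 3.7
```

>>> jog_arm --steps '[{"xyz":[0,0,0.0004],"dr":[0,0,0],"gripper":0},{"xyz":[-0.0001,0.0019,0],"dr":[0,0,0.07],"gripper":0},{"xyz":[-0.0001,0.0019,0],"dr":[0,0,0.07],"gripper":0},{"xyz":[-0.0001,0.0019,0],"dr":[0,0,0.07],"gripper":0}]'

```text
clock: 4.7
tcp_pos: [0.5392, -0.0391, 0.095]
tool_rot: [0.0, 0.658, 0.753, 0.001]
force: [-2.7, -0.3, 11.1]
finger_gap: 0.0
grasp_force: 5.5
```

```bash
python3 - <<'E'
from st import *;import cv2
st();s=bot.snapshot("top");im=s["image"][160:260,290:430,::-1];cv2.imwrite("pics/t2.png",cv2.resize(im,None,fx=5,fy=5,interpolation=cv2.INTER_CUBIC))
E
```

```text
t 4.7 p [ 0.5392 -0.0391  0.095 ] xang 97.71 z [ 0.001  0.001 -1.   ] F [-2.72 -0.26 11.11] q [-0.58  0.3   0.67  1.94 -0.22  0.98  0.32] gap 4.375147789996651e-05
```

View pics/t2.png

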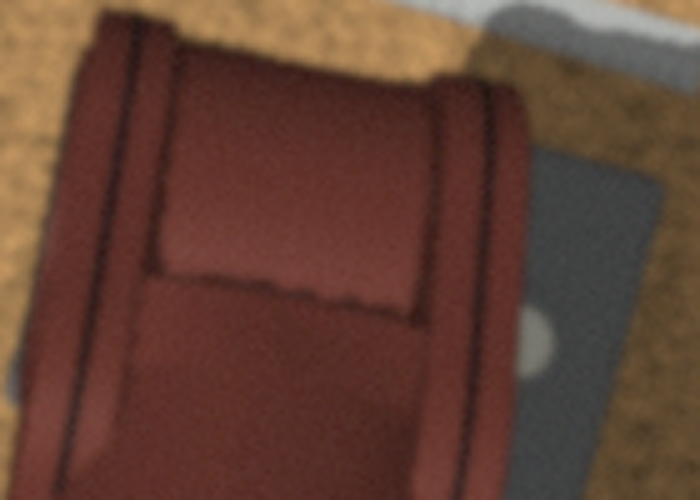

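The arm hides the dial from above; the drag force (-2.7 N in x) suggests the dial is being dragged. I continue the arc.

>>> jog_arm --steps '[{"xyz":[-0.0001,0.0019,0],"dr":[0,0,0.07],"gripper":0},{"xyz":[-0.0001,0.0019,0],"dr":[0,0,0.07],"gripper":0},{"xyz":[-0.0001,0.0019,0],"dr":[0,0,0.07],"gripper":0}]'

```text
clock: 5.12
tcp_pos: [0.5453, -0.0392, 0.095]
tool_rot: [0.001, 0.733, 0.68, 0.001]
force: [-0.2, 0.6, 7.9]
finger_gap: 0.0002
grasp_force: 4.0
```

```bash
python3 - <<'E'
from st import *;import cv2
st();a=bot.snapshot("scene")["image"][180:250,150:280,::-1];b=bot.snapshot("wrist")["image"][120:360,120:440,::-1]
a=cv2.resize(a,(640,345),interpolation=cv2.INTER_CUBIC);b=cv2.resize(b,(320,240));c=np.zeros((590,640,3),np.uint8);c[:345]=a;c[345:585,:320]=b
cv2.imwrite("pics/t3.png",c)
E
```

```text
t 5.12 p [ 0.5453 -0.0392  0.095 ] xang 85.68 z [ 0.002  0.    -1.   ] F [-0.22  0.55  7.9 ] q [-0.61  0.32  0.7   1.93 -0.25  0.98  0.13] gap 0.00016506444241779235
```

View pics/t3.png

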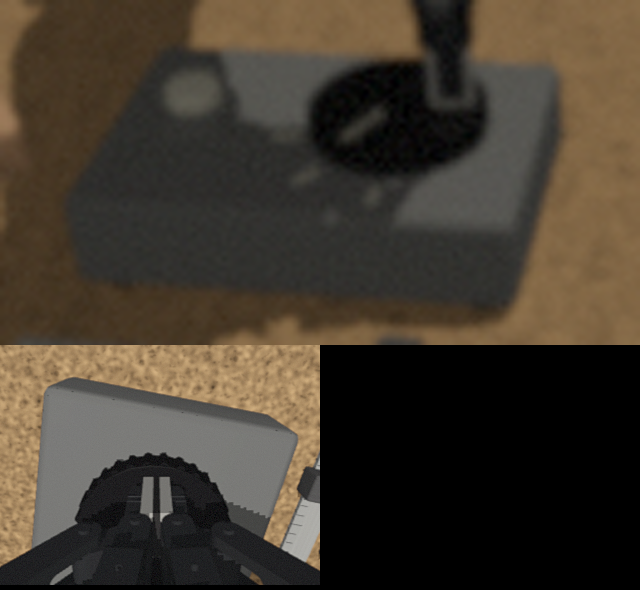

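The scene crop shows the pointer running from (385,105) to (342,140). I'll project it to get the angle.

```bash
python3 - <<'E'
from h import *;import pickle
s=pickle.load(open("s0.pkl","rb"))["scene"]
f=lambda x,y:(150+(x+.5)*130/640-.5,180+(y+.5)*70/345-.5)
def pa(a,b,z):
    v=(ray(s,f(*b),z)-ray(s,f(*a),z));return np.degrees(np.arctan2(v[1],v[0])),np.linalg.norm(v)
print("pointer",pa((385,105),(342,140),.074))
c=np.array([.5415,-.066])
for m in((375,192),(330,217),(305,175)):
    p=ray(s,f(*m),.055)[:2]-c;print(m,np.degrees(np.arctan2(p[1],p[0])),np.linalg.norm(p))
E
```

```text
pointer (np.float64(-37.90370309175084), np.float64(0.035063903771008584))
(375, 192) -17.037896835433227 0.053963712551206425
(330, 217) -28.653651228736067 0.07786181985388961
(305, 175) -57.36838445807258 0.05801067803619294
```

Dial is at about 0.38 rad, following the finger. Another 0.28 rad, then lift.

>>> jog_arm --steps '[{"xyz":[-0.0001,0.0019,0],"dr":[0,0,0.07],"gripper":0},{"xyz":[-0.0001,0.0019,0],"dr":[0,0,0.07],"gripper":0},{"xyz":[-0.0001,0.0019,0],"dr":[0,0,0.07],"gripper":0},{"xyz":[-0.0001,0.0019,0],"dr":[0,0,0.07],"gripper":0},{"xyz":[0,0,0],"dr":[0,0,0],"gripper":0},{"xyz":[0,0,-0.004],"dr":[0,0,0],"gripper":0},{"xyz":[0,0,-0.02],"dr":[0,0,0],"gripper":0},{"xyz":[0,0,-0.02],"dr":[0,0,0],"gripper":0},{"xyz":[0,0,0],"dr":[0,0,0],"gripper":0}]'

```text
clock: 6.35
tcp_pos: [0.5527, -0.0408, 0.1401]
tool_rot: [0.001, 0.82, 0.572, 0.002]
force: [1.1, 0.0, -0.9]
finger_gap: 0.0004
grasp_force: 0.0
```

```bash
python3 - <<'E'
from st import *;import cv2
o,R=st();a=bot.snapshot("scene")["image"][180:250,150:280,::-1]
cv2.imwrite("pics/t4.png",cv2.resize(a,(640,345),interpolation=cv2.INTER_CUBIC))
print(R.T@(np.array([.5133,-.1693,.141])-o["tcp_pos"]))
E
```

```text
t 6.35 p [ 0.5527 -0.0408  0.1401] xang 69.78 z [ 0.003  0.001 -1.   ] F [ 1.15  0.04 -0.93] q [-0.68  0.28  0.78  1.87 -0.23  1.07 -0.16] gap 0.0003862572396375545
[-0.13418719  0.00743579 -0.00108421]
```

View pics/t4.png

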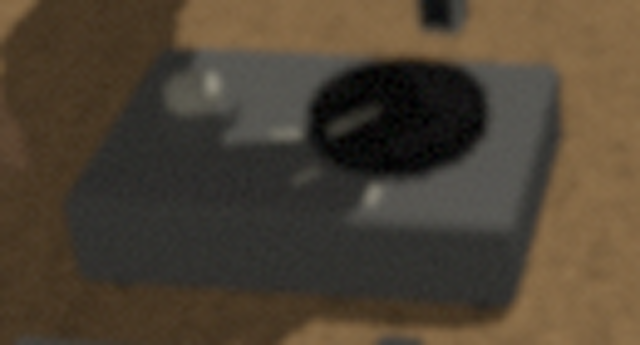

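```bash
python3 - <<'E'
from h import *;import pickle
d=pickle.load(open("s0.pkl","rb"));s=d["scene"]
f=lambda x,y:(150+(x+.5)*130/640-.5,180+(y+.5)*70/345-.5)
v=ray(s,f(330,133),.074)-ray(s,f(380,108),.074);print(np.degrees(np.arctan2(v[1],v[0])))
for z in(.06,.065,.07):print(z,ray(s,f(193,90),z),ray(d["top"],(392.4,228),z))
E
```

```text
-53.56092931003053
0.06 [ 0.4922296  -0.17121614  0.06      ] [ 0.51325309 -0.16916276  0.06      ]
0.065 [ 0.50051785 -0.1700935   0.065     ] [ 0.51336452 -0.16815527  0.065     ]
0.07 [ 0.5088061  -0.16897086  0.07      ] [ 0.51347595 -0.16714777  0.07      ]
```

>>> jog_arm --steps '[{"xyz":[-0.045,0.0025,0],"dr":[0,0,0],"gripper":0},{"xyz":[-0.045,0.0025,0],"dr":[0,0,0],"gripper":0},{"xyz":[-0.044,0.0025,0],"dr":[0,0,0],"gripper":0},{"xyz":[0,0,0.02],"dr":[0,0,0],"gripper":0},{"xyz":[0,0,0.02],"dr":[0,0,0],"gripper":0},{"xyz":[0,0,0],"dr":[0,0,0],"gripper":0}]'

```text
clock: 7.15
tcp_pos: [0.5114, -0.1685, 0.0964]
tool_rot: [-0.001, 0.82, 0.572, -0.001]
force: [-3.1, 0.4, 3.4]
finger_gap: 0.0
grasp_force: 1.4
```

The pointer is at -53.6° (about 0.66–0.70 rad), so it clicked into the next position. The tip already touches the button; I press gently from here.

>>> jog_arm --steps '[{"xyz":[0,0,0],"dr":[0,0,0],"gripper":0}]'

```text
clock: 7.28
tcp_pos: [0.5122, -0.1686, 0.098]
tool_rot: [-0.0, 0.82, 0.572, -0.0]
force: [-1.0, 0.7, 1.9]
finger_gap: -0.0002
grasp_force: 1.0
```

```bash
python3 - <<'E'
from st import *;import cv2
st();a=bot.snapshot("scene")["image"][180:250,150:280,::-1]
cv2.imwrite("pics/t5.png",cv2.resize(a,(640,345),interpolation=cv2.INTER_CUBIC))
E
```

```text
t 7.28 p [ 0.5122 -0.1686  0.098 ] xang 69.82 z [-0.001  0.    -1.   ] F [-1.    0.7   1.89] q [-0.46  0.32  0.82  1.94 -0.28  0.99  0.13] gap -0.00017685083045374778
```

View pics/t5.png

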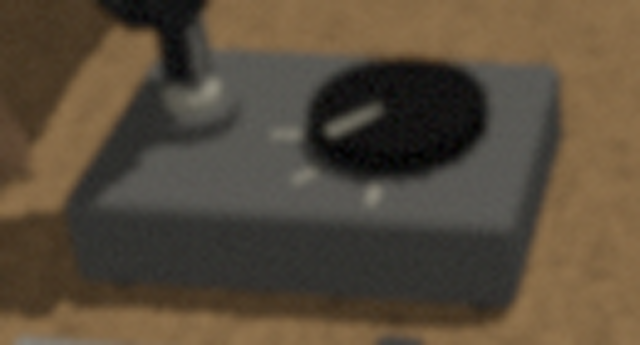

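The fingertip sits on the button, a little off its centre, and the pointer is at the middle mark. I lift, centre the tip and press.

>>> jog_arm --steps '[{"xyz":[0,0,-0.006],"dr":[0,0,0],"gripper":0},{"xyz":[0.003,0.002,0],"dr":[0,0,0],"gripper":0},{"xyz":[0,0,0.004],"dr":[0,0,0],"gripper":0},{"xyz":[0,0,0.004],"dr":[0,0,0],"gripper":0},{"xyz":[0,0,0.002],"dr":[0,0,0],"gripper":0},{"xyz":[0,0,0],"dr":[0,0,0],"gripper":0}]'

```text
clock: 8.07
tcp_pos: [0.5156, -0.1667, 0.094]
tool_rot: [0.0, 0.82, 0.572, 0.0]
force: [2.1, 3.5, 4.1]
finger_gap: -0.0004
grasp_force: 2.2
```

>>> jog_arm --steps '[{"xyz":[0,0,0.001],"dr":[0,0,0],"gripper":0},{"xyz":[0,0,0],"dr":[0,0,0],"gripper":0}]'

```text
clock: 8.32
tcp_pos: [0.5156, -0.1667, 0.0932]
tool_rot: [0.0, 0.82, 0.572, 0.0]
force: [1.8, 3.4, 4.8]
finger_gap: -0.0002
grasp_force: 2.6
```

>>> jog_arm --steps '[{"xyz":[0,0,0.001],"dr":[0,0,0],"gripper":0},{"xyz":[0,0,0.001],"dr":[0,0,0],"gripper":0},{"xyz":[0,0,0],"dr":[0,0,0],"gripper":0}]'

```text
clock: 8.7
tcp_pos: [0.5158, -0.1668, 0.0927]
tool_rot: [-0.0, 0.82, 0.572, 0.001]
force: [-6.2, 6.2, 27.1]
finger_gap: 0.0003
grasp_force: 13.5
```

Force jumped to 27 N after about 6 mm of travel, so the button is fully down. I release it and retreat.

>>> jog_arm --steps '[{"xyz":[0,0,-0.005],"dr":[0,0,0],"gripper":0},{"xyz":[0,0,-0.03],"dr":[0,0,0],"gripper":0},{"xyz":[0,0,-0.05],"dr":[0,0,0],"gripper":0},{"xyz":[0,0,-0.05],"dr":[0,0,0],"gripper":0},{"xyz":[0,0,0],"dr":[0,0,0],"gripper":0},{"xyz":[0,0,0],"dr":[0,0,0],"gripper":0}]'

```text
clock: 9.45
tcp_pos: [0.5145, -0.167, 0.225]
tool_rot: [-0.0, 0.82, 0.572, -0.0]
force: [-0.9, -0.2, -1.4]
finger_gap: 0.0001
grasp_force: 0.0
```

```bash
python3 - <<'E'
from st import *;import cv2
st();a=bot.snapshot("scene")["image"][170:290,110:350,::-1]
cv2.imwrite("pics/t6.png",cv2.resize(a,(800,400),interpolation=cv2.INTER_CUBIC))
E
```

```text
t 9.45 p [ 0.5145 -0.167   0.225 ] xang 69.77 z [-0.001  0.    -1.   ] F [-0.92 -0.25 -1.36] q [-0.56  0.16  0.88  1.8  -0.13  1.24  0.01] gap 0.00010786157861872997
```

View pics/t6.png

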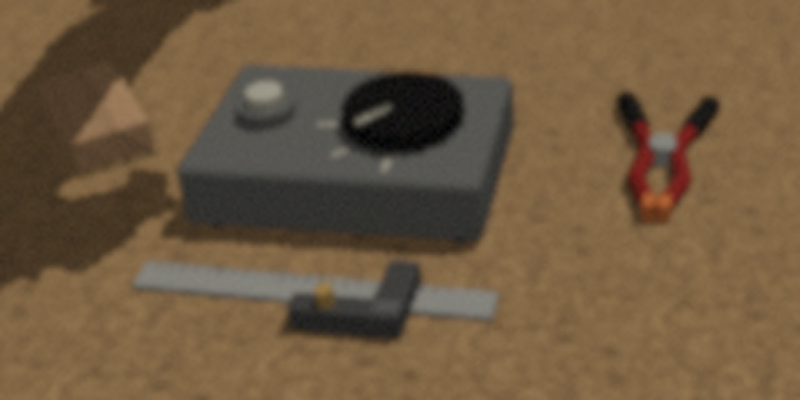

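The button (263,93) is back up, the pointer (372,115) is at the middle mark, and the block, clamp and square are undisturbed.

```bash
python3 -c "from cell import bot;print(bot.finish_job())"
```

```text
the job is handed in; nothing more can be done
None
```

The dial was turned one click clockwise to the middle mark, then the start button was pushed all the way down and sprang back up, and I handed the job in at about 9.5 s with the arm clear (the full press is judged from about 6 mm of travel and a jump to 27 N).

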